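# Pin the clamped shelf and hold the reading lens over the pin

### The job

Take the headed wooden peg out of its drilled block and put it down through the matching holes of the plywood shelf and the cleat beneath it, until its head sits on the plywood, and let go of it. Then pick up the reading lens by its handle and hold it level and still, centred above the peg's head, with the lens at the same height as the collar on the upright rod, which marks the focal height. Finish while still holding the lens there, touching nothing but the gripper; do not shift the collar, and leave the other things where they are.

Things in the scene. Friction and masses are not known exactly. Their poses are not given: they have to be found in the camera images.
- shelf: Fixed joint to be pinned: level plywood board 110 (x) x 220 (y) x 18 mm thick, its top 92 mm above the table, over a timber cleat 16 mm thick (52 to 68 mm above the table), 6 mm gap between. Origin on the table under the centre of the vertical hole, 18 mm in diameter, that goes through both and is open below. Does not move
- clamp (a point): middle of the top arm of the dark steel G-clamp that grips the board's -y end, 78 to 140 mm from the hole and rising 14 mm above the board; fixed
- rod_top (a point): top of the 8 mm upright steel rod fixed on the board 85 mm from the hole along the shelf's +y, 235 mm above the table
- hole (a point): centre of the hole's mouth on the plywood's top face
- low_hole (a point): centre of the hole's mouth on the cleat's top face, 24 mm below hole
- mark (a point): centre of the steel collar (28 mm diameter, 10 mm high, with a small thumb screw) on the upright rod; its height is the focal height, 80 to 120 mm above the plywood. It is held by friction of 5 N and slides if knocked
- block: plywood offcut 60 x 60 x 30 mm, fixed to the table, in which the peg is parked in an 18 mm hole, 22 mm deep. Origin at the centre of its underside
- peg: turned wooden peg, 30 g, standing upright: round shaft 15 mm in diameter and 52 mm long, chamfered at its foot, with a round head 26 mm in diameter and 26 mm high on top (78 mm overall). Origin at the centre of its foot, z along it towards the head. Parked, its foot is 8 mm above the table and its head is from 60 to 86 mm above it
- peg_tip (a point): centre of the peg's foot (its origin)
- shoulder (a point): centre of the underside of the peg's head, 52 mm above its foot
- peg_top (a point): centre of the top of the peg's head
- loupe: reading lens lying flat, about 0.13 kg: clear lens in a round black frame 68 mm in diameter and 20 mm high, with a straight black handle 18 mm wide and 20 mm high. Origin on the underside below the grip point of the handle, about 7 mm behind the balance point; x points along the handle to the lens, z up. The handle runs from x = -90 to +70 mm, the lens centre is at x = 105 mm
- lens (a point): centre of the lens, 105 mm ahead of the loupe's origin and 10 mm above its underside, that is at mid-height of the handle
- bottle: bystander: glass spray bottle with white trigger head, 72 mm diameter, 206 mm high, origin at the centre of its underside
- scrubber: bystander: steel pan scrubber ring, 70 mm diameter, 18 mm high, origin at the centre of its underside
- stopper: bystander: hard silicone sink stopper with a knob, 58 mm diameter, 32 mm high, origin at the centre of its underside
- dowel: bystander: plain headless wooden dowel stub standing up, 32 mm diameter, 50 mm high (too thick for the holes), origin at the centre of its underside
- tin: bystander: tin can, 54 mm diameter, 70 mm high, origin at the centre of its underside
- brush: bystander: brush lying along its x at the back, origin on its underside
Things that resemble listed ones, but are neither listed nor needed, are in the scene too. What is meant by the loupe is not green or yellow, and is the larger of those in its own colour.

How it is judged:
By the outcome, as a careful person would: the job done as asked, in the order asked, and still so for the second after the job is handed in, while the arm keeps its last pose, push and grip.
It also fails if it takes over 72 s, if anything falls off the work surface, if the arm or the gripper's body presses on something with over 40 N, if the wrist force passes 120 N, or if a joint passes its speed limit or range.

### The arm

A 6-joint arm with a two-finger parallel gripper is mounted at the origin on the work surface. World frame = base frame: x ahead of the robot, y to its left, z up, the work surface at z = 0. Lengths are in m, angles in degrees, forces in N, time in s.
With the tool pointing down it reaches from about 0.35 to 0.875 m from the base axis. Payload 4.2 kg.
Tool frame: the origin (TCP) lies midway between the tips of the shut fingers; the grasp point (between the pads) lies 19 mm behind it (r.pinch_z is the distance from the TCP to the grasp point, in m); z points along the fingers, y is the line along which they close (so a half turn about z gives the same grasp; the last joint's range is limited). The gripper opens to 87 mm and grips with 3 to 60 N. Pads are 19 mm wide; open, the fingers measure 117 mm over their backs; the gripper's body (75 mm by 190 mm) begins 51 mm behind the grasp point.
Start: joints at [78.186, 22.042, 0.453, 0, -68.411, -14.817], TCP at [0.28, 0.559, 0.223] pointing down, gripper open.
Joint ranges: [-179.83, 179.83], [-69.29, 118.12], [-61.27, 80.66], [-181.25, 117.63], [-171.15, -9.14], [-177.46, 177.46]. Speed limits (degrees/s): [159.86, 159.86, 180, 180, 180, 180].

### API

Orientations are given as a 3x3 rotation matrix whose columns are the frame's x, y, z axes.
In Python, from station import r, imaging, models gives the robot as it stands. The module is installed in compiled form; this text tells all that it offers.
- The arm moves only by the tool apply_moves, never from a script. Its argument "moves" is a list of rows, each a list of 2 entries, a list of its own where there are three numbers: the shift along the tool's x, y, z in m, then the turn about the tool's z in degrees. A call has 1 to 5 rows; each row shifts and turns the commanded pose from where the row before left it, along the tool's axes as they then stand; what a row does not reach is not made up. A row lasts 1/12 s, in which the tool goes at most 41.7 mm and 7.16 degrees, less where a joint would pass 70% of its speed; a pose out of reach is approached as far as the arm can. A call is refused whole if a number of a shift passes 0.0417 or a number of a turn 7.16, either way. A call with a gripper value outside its range is refused whole. "hand" is the finger opening in m, from 0 to 0.087, set as the call begins (left out, the last holds). The fingers move at their own pace and stop on an object; the grip force is fixed at half the most. Time passes only in rows, so rows that do not move let the fingers close. It gives the time, the measured TCP pose, the force, the opening and the grip force at its end, in the units of the state.
- r.sense(): the state, without advancing time (a new reading comes with each control period).
- imaging.capture(name): name is "scene" or "top" or "wrist"; returns a dict with "frame" (480x640x3 uint8, blue, green, red), "intrinsics" (3x3 intrinsics, pixels), "eye" and "orientation" of the camera in the world. Camera axes: x right, y down, z forward; pixel columns grow to the right and rows downward; lengths in m; the calibration is good to about 2 mm. A picture is of the moment at which its call begins. There is no depth.
- r.finish_job(): hands the job in; it is judged then, once.
Trained networks look in a picture, given as the dict that the camera call returned (one of the last four; its "shot" number tells which), for a name from the list of things; names that differ only in an ending like _2 or _b are one class to them, and where a whole thing is asked for, a point or a joint stands for the part that bears it (a point fixed in the world has none). Each returns a list of dicts, best first, with "confidence" (0 to 1); they miss things now and then, are a little off and sometimes report something else, mostly with a low value. They report only what shows in the picture. A call takes as long as a camera call. They do not tell look-alikes from the thing itself.
- models.cut_out(picture, target): "region" (480x640 bool, what is visible of it) and "extent" ([left, top, width, height] as shares, 0 to 1, of the picture: columns of its width, rows of its height, round what is visible of it).
- models.place_of(picture, target): "at" ([column, row] as shares, 0 to 1, of the picture: columns of its width, rows of its height: a listed point, or the origin of a listed thing).
The state is a dict: "time_s": time; "joints": joint angles; "joint_velocities": joint speeds; "effort": joint torques, N m; "tcp_pos": TCP position; "ee_rot": TCP orientation; "wrist_force": force on the tool from outside, world axes, zero at the start; "moment": the same for the moment, N m; "gripper_width": opening from 0.0 (shut) to 1.0 (fully open); "gripper_force": force on a finger pad.
Only numpy, scipy, OpenCV 4.12 (cv2) and the standard library are available. Lean on these libraries where they do the work, as an engineer would, in place of code of your own. Each camera call takes 0.05 s, during which the arm holds its last target. There are 200 camera calls.

## Working session

There is one attempt and no reset: what is moved stays moved. The work goes in short steps, Python scripts to look and compute and a tool call to move; the robot and the scene stay as the last step left them, time stands still between calls to the robot, and variables do not carry over. Pictures are saved under pics/ and viewed, at most 10 in all, crops included, and the job is handed in when it is done.

Besides the shell and the picture viewer there is one more tool, called after "Request:" as name(argument=value, ...), one argument or row to a line, values as JSON. apply_moves: Moves the arm, as the interface text tells. Its arguments: {"type":"object","properties":{"moves":{"type":"array"},"hand":{"type":"number"}},"required":["moves"]}

```bash
mkdir -p pics
cat > h.py <<'E'
import numpy as np, cv2
from station import r, imaging, models
def ray(p,at):
    K=np.array(p["intrinsics"]);R=np.array(p["orientation"])
    d=R@np.linalg.inv(K)@np.array([at[0]*640,at[1]*480,1.]);return np.array(p["eye"]),d/np.linalg.norm(d)
def onz(p,at,z):
    e,d=ray(p,at);return e+d*(z-e[2])/d[2]
def tri(rs):
    A=np.zeros((3,3));b=np.zeros(3)
    for e,d in rs:
        M=np.eye(3)-np.outer(d,d);A+=M;b+=M@e
    return np.linalg.solve(A,b)
def proj(p,X):
    K=np.array(p["intrinsics"]);R=np.array(p["orientation"])
    c=K@(R.T@(np.array(X)-np.array(p["eye"])));return c[:2]/c[2]
E
python3 - <<'E'
from h import *
np.set_printoptions(precision=4,suppress=True)
s=imaging.capture("scene");t=imaging.capture("top")
cv2.imwrite("pics/s.png",s["frame"]);cv2.imwrite("pics/t.png",t["frame"])
for c in(s,t):print(c["eye"],np.array(c["orientation"]).tolist(),c["intrinsics"][0][0])
Z=dict(clamp=.106,rod_top=.235,hole=.092,low_hole=.068,mark=.19,block=0,peg=.008,shoulder=.06,peg_top=.086,loupe=0,lens=.01,bottle=0,scrubber=0,stopper=0,dowel=0,tin=0,brush=0)
for n,z in Z.items():
    for nm,c in(("s",s),("t",t)):
        for d in models.place_of(c,n)[:4]:
            print(n,nm,round(d["confidence"],2),np.round(np.array(d["at"])*[640,480],1),onz(c,d["at"],z)[:2])
print(r.sense()["ee_rot"],r.pinch_z,r.sense()["time_s"])
E
```

```text
[0.9955 0.7915 0.8946] [[-0.8803558647939352, 0.26632993061290156, -0.3924817440119343], [0.4739977370509535, 0.524197082947989, -0.7074910342183811], [0.017311747268763923, -0.8088793397587469, -0.5877197607005877]] 452.4605537265798
[ 0.3847 -0.1375  1.461 ] [[-0.02169269596957313, -0.9975190965570708, 0.06697073200688014], [-0.9997445862401975, 0.02206829713352734, 0.0048736582813560725], [-0.0063394972189238724, -0.06684790397306446, -0.9977430373144277]] 536.4193690967383
clamp s 0.62 [296.2 261.6] [ 0.5783 -0.0842]
clamp s 0.29 [277. 240.] [ 0.5844 -0.1999]
clamp t 0.77 [297.8 197.1] [ 0.5817 -0.0856]
clamp t 0.2 [353.3 141.4] [ 0.7221 -0.2305]
rod_top s 0.63 [332.3 267.8] [0.5834 0.1163]
rod_top t 0.92 [211.  186.8] [0.5913 0.1093]
rod_top t 0.38 [299.8 194.2] [ 0.5695 -0.0952]
hole s 0.71 [313.  288.2] [0.58  0.019]
hole t 0.73 [257.3 198.5] [0.5824 0.0192]
low_hole s 0.93 [310.5 295.2] [0.5861 0.017 ]
low_hole s 0.26 [330.4 266.7] [ 0.4816 -0.0614]
low_hole t 0.64 [400. 215.] [ 0.5341 -0.3497]
low_hole t 0.38 [218.2 191.4] [0.607  0.1243]
mark s 0.66 [326.9 279.1] [0.5871 0.
[... 1432 characters left out ...]
5 372.3] [0.4351 0.3138]
bottle t 0.76 [352.6 140.5] [ 0.7511 -0.2359]
bottle t 0.29 [212.2 188.4] [0.6265 0.1534]
scrubber s 0.86 [350.8 269.4] [ 0.3898 -0.0918]
scrubber t 0.92 [297.4 268.4] [ 0.4017 -0.0767]
stopper s 0.76 [379.5 309.7] [0.4097 0.0919]
stopper s 0.63 [352.6 269.9] [ 0.3862 -0.0872]
stopper t 0.82 [237.3 268.1] [0.4061 0.0869]
dowel s 0.86 [334.2 390.7] [0.6503 0.2591]
dowel t 0.47 [171.5 181.4] [0.6485 0.2654]
tin s 0.65 [254.2 257.4] [ 0.6309 -0.2809]
tin t 0.57 [371.6 177.9] [ 0.6456 -0.2854]
brush s 0.86 [224.2 340. ] [ 0.8243 -0.0011]
brush t 0.96 [264.8 120.7] [0.8124 0.0057]
[[ 0.8939 -0.4482  0.0001]
 [-0.4482 -0.8939 -0.    ]
 [ 0.0001  0.     -1.    ]] 0.0187 1.8
```

View pics/t.png

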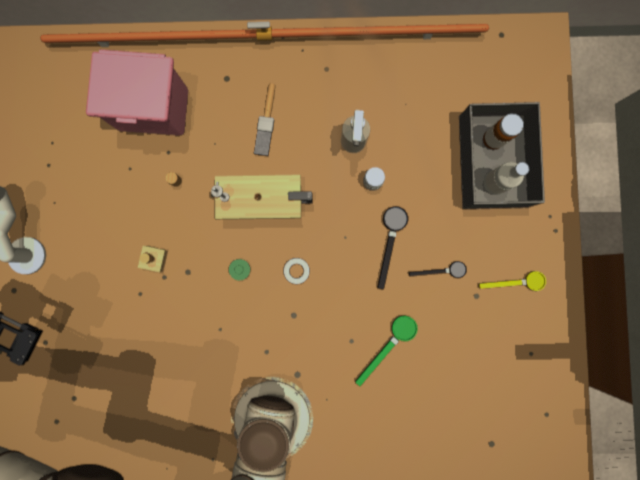

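View pics/s.png

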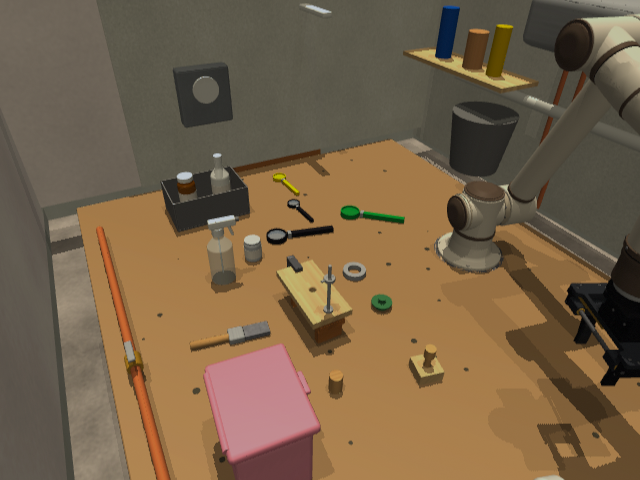

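The top view shows the peg in its block at about (149,258) and the shelf hole at (257,197). The rod is at (216,188). The larger black lens has its frame at (396,218) and its handle end at (383,287). The scene view agrees: peg (430,352), big black lens (277,236). The other lenses are small black, green and yellow.

```bash
cat > tri.py <<'E'
from h import *
import sys
np.set_printoptions(precision=4,suppress=True)
def near(c,n,X,tol=45):
    q=proj(c,X);L=[d for d in models.place_of(c,n) if np.linalg.norm(np.array(d["at"])*[640,480]-q)<tol]
    return L[0]["at"] if L else None
def run(cams,T):
    ps=[imaging.capture(c) for c in cams]
    for n,X in T.items():
        rs=[(c,near(p,n,X)) for c,p in zip(cams,ps)]
        per=[(c,onz(p,a,X[2])[:2]) for (c,a),p in zip(rs,ps) if a is not None]
        v=[ray(p,a) for (c,a),p in zip(rs,ps) if a is not None]
        print(n,tri(v) if len(v)>1 else "",per)
E
python3 - <<'E'
from tri import *
run(["scene","top"],dict(hole=[.581,.019,.092],clamp=[.58,-.085,.106],rod_top=[.588,.108,.235],mark=[.588,.105,.19],peg_top=[.433,.312,.086],shoulder=[.433,.312,.06],peg=[.433,.312,.008],loupe=[.431,-.315,0],lens=[.533,-.343,.01]))
E
```

```text
hole [0.5794 0.022  0.0829] [('scene', array([0.5822, 0.032 ])), ('top', array([0.5801, 0.0198]))]
clamp [ 0.5811 -0.0904  0.097 ] [('scene', array([ 0.5854, -0.0801])), ('top', array([ 0.5802, -0.0909]))]
rod_top [0.5888 0.1096 0.2392] [('scene', array([0.5798, 0.1097])), ('top', array([0.5959, 0.1063]))]
mark [0.5845 0.1    0.1876] [('scene', array([0.5844, 0.1034])), ('top', array([0.5857, 0.0986]))]
peg_top  [('scene', array([0.4209, 0.3109]))]
shoulder [0.437  0.3192 0.0547] [('scene', array([0.4388, 0.3231])), ('top', array([0.4383, 0.3162]))]
peg [0.4351 0.3156 0.0009] [('scene', array([0.44  , 0.3191])), ('top', array([0.4345, 0.3137]))]
loupe [ 0.4309 -0.3175 -0.0014] [('scene', array([ 0.4309, -0.3151])), ('top', array([ 0.4318, -0.3179]))]
lens [ 0.5269 -0.3518  0.0043] [('scene', array([ 0.5236, -0.3389])), ('top', array([ 0.5334, -0.355 ]))]
```

Request:
apply_moves(
  moves=[
    [[0.04, 0.0, 0], 7],
    [[0.04, 0.0, 0], 7],
    [[0.035, 0.015, 0], 7],
    [[0.03, 0.02, 0], 7],
    [[0.02, 0.02, 0], 7],
  ],
)

```text
time_s: 3.22
tcp_pos: [0.3682, 0.4185, 0.222]
ee_rot: [[0.467, -0.884, -0.0], [-0.884, -0.467, -0.001], [0.001, 0.001, -1.0]]
wrist_force: [0.8, 0.5, 0.2]
gripper_width: 0.997
gripper_force: 0.0
```

Request:
apply_moves(
  moves=[
    [[0.04, -0.004, 0], 0],
    [[0.04, -0.004, 0], 0],
    [[0.04, -0.003, 0], 0],
    [[0, 0, 0], 7],
    [[0, 0, 0], 7],
  ],
)

```text
time_s: 3.63
tcp_pos: [0.4345, 0.3184, 0.2229]
ee_rot: [[0.239, -0.971, 0.0], [-0.971, -0.239, 0.0], [-0.0, -0.0, -1.0]]
wrist_force: [-0.8, 1.0, -0.8]
gripper_width: 0.998
gripper_force: 0.0
```

Request:
apply_moves(
  moves=[
    [[0, 0, 0], 7],
    [[0, 0, 0], 7],
    [[0, 0, 0], 0],
    [[0, 0, 0], 0],
  ],
)

```text
time_s: 3.97
tcp_pos: [0.4334, 0.3205, 0.2227]
ee_rot: [[0.01, -1.0, 0.0], [-1.0, -0.01, 0.0], [-0.0, -0.0, -1.0]]
wrist_force: [-0.8, -0.1, 0.3]
gripper_width: 1.0
gripper_force: 0.0
```

Run:
```python
from tri import *
run(["wrist","scene","top"],dict(peg_top=[.433,.312,.086],shoulder=[.433,.312,.06],peg=[.433,.312,.008],block=[.433,.312,0]))
w=imaging.capture("wrist");cv2.imwrite("pics/w1.png",w["frame"]);print(w["eye"],np.array(w["orientation"]))
print(r.sense()["tcp_pos"],proj(w,[.433,.312,.086]))
```

```text
peg_top [0.4328 0.3124 0.0895] [('wrist', array([0.4347, 0.3163])), ('scene', array([0.4247, 0.3129])), ('top', array([0.4358, 0.3064]))]
shoulder [0.4323 0.3177 0.0564] [('wrist', array([0.4302, 0.3123])), ('scene', array([0.4334, 0.3218])), ('top', array([0.4359, 0.3193]))]
peg [0.4371 0.315  0.0246] [('wrist', array([0.4333, 0.312 ])), ('scene', array([0.4236, 0.3095])), ('top', array([0.4445, 0.3224]))]
block [ 0.4357  0.3137 -0.0061] [('wrist', array([0.4311, 0.3139])), ('scene', array([0.4351, 0.3198])), ('top', array([0.4439, 0.3072]))]
[0.4328 0.254  0.3853] [[-1.     -0.0058 -0.0008]
 [-0.0058  0.9701  0.2427]
 [-0.0006  0.2427 -0.9701]]
[0.4334 0.3205 0.2225] [316.668  219.2913]
```

View pics/w1.png

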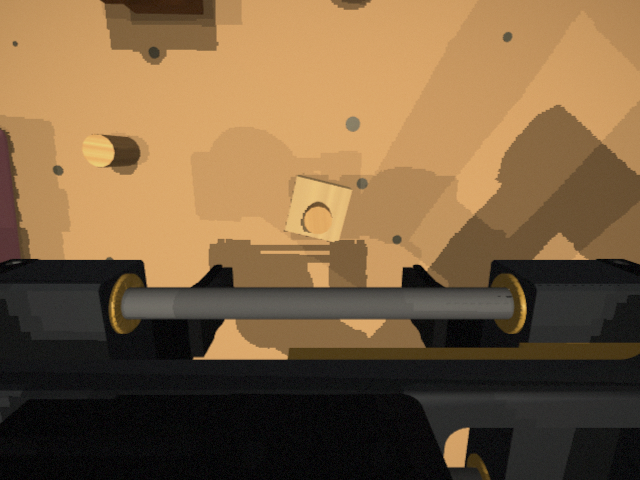

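The wrist picture shows the peg head's circle centred at about (317,216), which puts the peg near (0.433, 0.311). The fingers straddle it in x.

Request:
apply_moves(
  moves=[
    [[0.0095, 0, 0.03], 0],
    [[0, 0, 0.035], 0],
    [[0, 0, 0.035], 0],
    [[0, 0, 0.03], 0],
    [[0, 0, 0.0], 0],
  ],
)

```text
time_s: 5.18
tcp_pos: [0.4303, 0.3076, 0.0868]
ee_rot: [[0.005, -1.0, -0.009], [-1.0, -0.005, -0.009], [0.009, 0.009, -1.0]]
wrist_force: [-0.2, -0.3, -0.8]
gripper_width: 0.998
gripper_force: 0.0
```

Run:
```python
from tri import *
run(["wrist","wrist"],dict(peg_top=[.433,.311,.086],shoulder=[.433,.311,.06]))
w=imaging.capture("wrist");cv2.imwrite("pics/w2.png",w["frame"])
print(r.sense()["tcp_pos"],proj(w,[.433,.311,.086]))
```

```text
peg_top [ 0.43   -0.0598  0.9493] [('wrist', array([0.4313, 0.3135])), ('wrist', array([0.4326, 0.3166]))]
shoulder [0.4313 0.2924 0.1152] [('wrist', array([0.4312, 0.3129])), ('wrist', array([0.4311, 0.3118]))]
[0.4343 0.3121 0.0946] [318.325  276.8396]
```

View pics/w2.png

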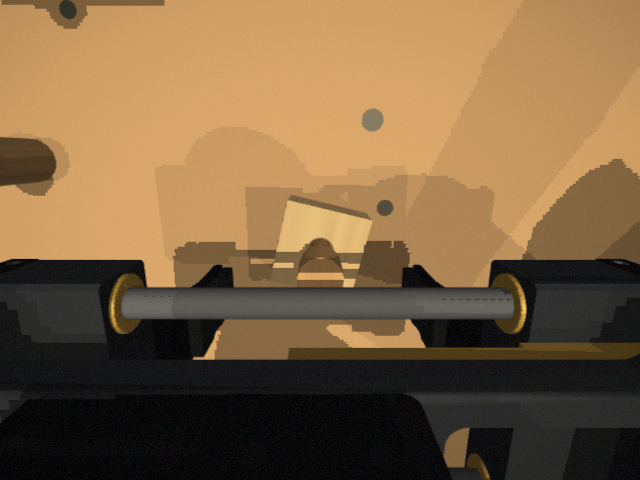

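The peg head is centred between the fingers at about (320,262), with the block aligned below it. I'm going down to grasp the upper head.

Request:
apply_moves(
  moves=[
    [[0, 0.0015, 0.015], 0],
    [[0, 0, 0.016], 0],
    [[0, 0, 0], 0],
    [[0, 0, 0], 0],
    [[0, 0, 0], 0],
  ],
)

```text
time_s: 5.95
tcp_pos: [0.4326, 0.3117, 0.0628]
ee_rot: [[0.007, -1.0, 0.002], [-1.0, -0.007, 0.002], [-0.002, -0.002, -1.0]]
wrist_force: [0.6, -0.7, -1.1]
gripper_width: 1.001
gripper_force: 0.0
```

Request:
apply_moves(
  moves=[
    [[0, 0, 0], 0],
    [[0, 0, 0], 0],
    [[0, 0, 0], 0],
    [[0, 0, 0], 0],
    [[0, 0, 0], 0],
  ],
  hand=0.0,
)

```text
time_s: 6.37
tcp_pos: [0.432, 0.3111, 0.0618]
ee_rot: [[0.006, -1.0, 0.0], [-1.0, -0.006, 0.0], [-0.0, -0.0, -1.0]]
wrist_force: [0.6, -0.1, 0.5]
gripper_width: 0.705
gripper_force: 0.0
```

Request:
apply_moves(
  moves=[
    [[0, 0, 0], 0],
    [[0, 0, 0], 0],
    [[0, 0, 0], 0],
    [[0, 0, 0], 0],
    [[0, 0, 0], 0],
  ],
)

```text
time_s: 6.78
tcp_pos: [0.4319, 0.311, 0.0615]
ee_rot: [[0.006, -1.0, -0.0], [-1.0, -0.006, -0.0], [0.0, 0.0, -1.0]]
wrist_force: [-0.2, 0.5, 1.2]
gripper_width: 0.326
gripper_force: 0.0
```

Request:
apply_moves(
  moves=[
    [[0, 0, -0.002], 0],
    [[0, 0, 0], 0],
    [[0, 0, 0], 0],
    [[0, 0, 0], 0],
  ],
)

```text
time_s: 7.12
tcp_pos: [0.4319, 0.311, 0.0636]
ee_rot: [[0.006, -1.0, -0.0], [-1.0, -0.006, 0.0], [-0.0, 0.0, -1.0]]
wrist_force: [0.1, -0.8, 0.1]
gripper_width: 0.291
gripper_force: 29.9
```

Request:
apply_moves(
  moves=[
    [[0, 0, -0.015], 0],
    [[0, 0, -0.03], 0],
    [[0, 0, -0.04], 0],
    [[0, 0, -0.04], 0],
    [[0, 0, 0], 0],
  ],
)

```text
time_s: 7.53
tcp_pos: [0.4358, 0.3144, 0.1973]
ee_rot: [[0.008, -1.0, 0.013], [-1.0, -0.008, 0.011], [-0.011, -0.013, -1.0]]
wrist_force: [0.3, 2.5, -0.1]
gripper_width: 0.291
gripper_force: 29.9
```

Request:
apply_moves(
  moves=[
    [[0.03, 0, 0], 0],
    [[0.04, 0, 0], 0],
    [[0.04, 0, 0], 0],
    [[0.04, 0, 0], 0],
    [[0.04, 0, 0], 0],
  ],
)

```text
time_s: 7.95
tcp_pos: [0.4326, 0.1194, 0.1885]
ee_rot: [[0.007, -1.0, 0.0], [-1.0, -0.007, 0.0], [-0.0, -0.0, -1.0]]
wrist_force: [0.4, 0.2, -0.2]
gripper_width: 0.287
gripper_force: 29.9
```

Request:
apply_moves(
  moves=[
    [[0.04, 0, 0], 0],
    [[0.04, 0, 0], 0],
    [[0.024, -0.02, 0], 0],
    [[0, -0.04, 0], 0],
    [[0, -0.02, 0], 0],
  ],
)

```text
time_s: 8.37
tcp_pos: [0.5167, 0.0159, 0.1889]
ee_rot: [[0.004, -1.0, 0.003], [-1.0, -0.004, 0.0], [-0.0, -0.003, -1.0]]
wrist_force: [1.4, 0.1, 0.8]
gripper_width: 0.293
gripper_force: 29.9
```

Request:
apply_moves(
  moves=[
    [[0, 0, 0], 0],
    [[0, 0, 0], 0],
    [[0, 0, 0], 0],
    [[0, 0, 0], 0],
  ],
)

```text
time_s: 8.7
tcp_pos: [0.5128, 0.0176, 0.1884]
ee_rot: [[0.007, -1.0, -0.001], [-1.0, -0.007, -0.0], [0.0, 0.001, -1.0]]
wrist_force: [0.2, -0.2, 0.7]
gripper_width: 0.29
gripper_force: 29.9
```

Run:
```python
from tri import *
print(r.sense()["tcp_pos"])
run(["wrist","scene","top"],dict(hole=[.581,.019,.092],low_hole=[.581,.019,.068],rod_top=[.588,.108,.235],mark=[.588,.105,.19]))
w=imaging.capture("wrist");cv2.imwrite("pics/w3.png",w["frame"])
print(proj(w,[.581,.019,.092]))
for d in models.place_of(w,"peg_tip"):print(d["confidence"],np.array(d["at"])*[640,480])
```

```text
[0.5128 0.0176 0.1884]
hole [0.5854 0.018  0.0937] [('scene', array([0.5874, 0.0143])), ('top', array([0.5827, 0.0199]))]
low_hole [0.5824 0.0169 0.0714] [('wrist', array([0.5838, 0.0165])), ('scene', array([0.5795, 0.0144])), ('top', array([0.5834, 0.0178]))]
rod_top [0.584  0.1024 0.2344] [('scene', array([0.5821, 0.1047])), ('top', array([0.5863, 0.1008]))]
mark  [('scene', array([0.5819, 0.1035]))]
[232.2425 240.5986]
0.59 [313.792 255.6  ]
```

View pics/w3.png

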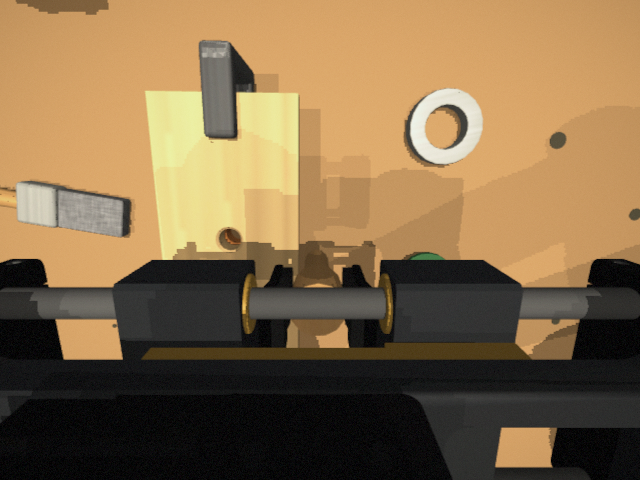

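The wrist picture shows the hole at about (230,238), the clamp at (220,90), and the peg foot just above the bar at about (316,250).

Run:
```python
from tri import *
w=imaging.capture("wrist");f=w["frame"]
g=f[215:262,205:256]
G=cv2.cvtColor(g,cv2.COLOR_BGR2GRAY);
m=(G<np.median(G)*0.62).astype(np.uint8);n,l,s,c=cv2.connectedComponentsWithStats(m)
for i in range(1,n):
    if s[i,4]>60:
        a=(c[i]+[205.5,215.5]); print(s[i],a,onz(w,a/[640,480],.092))
cv2.imwrite("pics/c.png",cv2.resize(np.vstack([f[205:285,200:350]]),None,fx=5,fy=5,interpolation=0))
# network hits averaged
for k in range(3):
    for n,z in(("hole",.092),("low_hole",.068)):
        p=imaging.capture(["wrist","top","scene"][k])
        for d in models.place_of(p,n)[:2]:
            print(k,n,d["confidence"],onz(p,d["at"],z)[:2])
print(proj(w,[.513,.0176,.1325]))
```

```text
[ 14  14  23  22 361] [230.5693 239.5582] [0.5823 0.0181 0.092 ]
[  0  27  51  20 266] [243.3835 254.8985] [0.5726 0.0309 0.092 ]
0 hole 0.91 [0.585  0.0194]
0 low_hole 0.67 [0.5866 0.019 ]
1 hole 0.87 [0.5801 0.0193]
1 low_hole 0.64 [0.5857 0.0146]
2 hole 0.61 [0.5804 0.0279]
2 low_hole 0.86 [0.5843 0.0027]
2 low_hole 0.15 [0.4825 0.3561]
[317.0525 254.1424]
```

View pics/c.png

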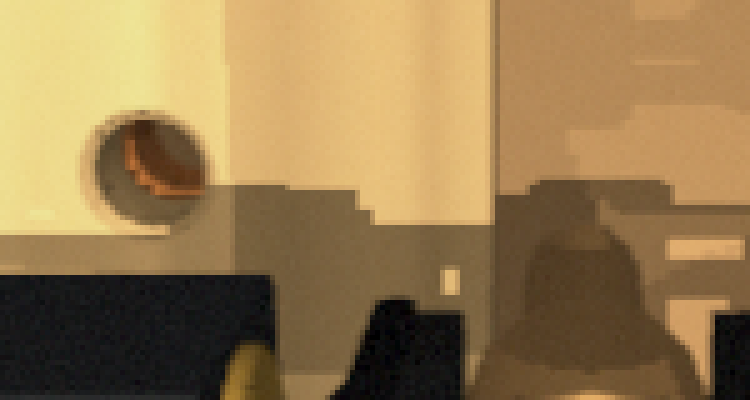

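The crop shows the hole's rim centred near (230,239) and the peg foot at about (316,251). I'm bringing the foot just above the board beside the hole to measure them relative to each other.

Request:
apply_moves(
  moves=[
    [[-0.0115, -0.03, 0], 0],
    [[0, -0.028, 0.01], 0],
    [[0, 0, 0.012], 0],
    [[0, 0, 0.012], 0],
    [[0, 0, 0], 0],
  ],
)

```text
time_s: 10.62
tcp_pos: [0.5703, 0.0292, 0.1515]
ee_rot: [[0.006, -1.0, -0.006], [-1.0, -0.006, -0.001], [0.001, 0.006, -1.0]]
wrist_force: [0.1, 0.4, -0.3]
gripper_width: 0.286
gripper_force: 29.9
```

Request:
apply_moves(
  moves=[
    [[0, 0, 0], 0],
    [[0, 0, 0], 0],
    [[0, 0, 0], 0],
  ],
)

```text
time_s: 10.87
tcp_pos: [0.5722, 0.0295, 0.1557]
ee_rot: [[0.007, -1.0, 0.002], [-1.0, -0.007, 0.0], [-0.0, -0.002, -1.0]]
wrist_force: [-0.0, 0.2, -0.6]
gripper_width: 0.288
gripper_force: 29.9
```

Run:
```python
from tri import *
S=r.sense();print(S["tcp_pos"],np.array(S["ee_rot"]))
w=imaging.capture("wrist");f=w["frame"]
np.save("w4.npy",f)
print(w["intrinsics"],w["eye"])
T=np.array(S["tcp_pos"])
F=T-[0,0,.0556];print("foot",F,proj(w,F),"hole",proj(w,[.5825,.0175,.092]))
v=f[200:290,250:380];v=np.clip(v.astype(float)*1.4,0,255).astype(np.uint8)
cv2.imwrite("pics/c2.png",cv2.resize(v,None,fx=6,fy=6,interpolation=0))
for n in("peg","peg_tip"):
    for d in models.cut_out(w,n)[:2]:print(n,d["confidence"],np.array(d["extent"])*[640,480,640,480])
```

```text
[0.5722 0.0295 0.1557] [[ 0.0068 -1.      0.002 ]
 [-1.     -0.0068  0.0003]
 [-0.0003 -0.002  -1.    ]]
[[334.3234   0.     317.1007]
 [  0.     334.3234 237.2813]
 [  0.       0.       1.    ]] [ 0.5713 -0.0371  0.3185]
foot [0.5722 0.0295 0.1001] [316.0053 254.1977] hole [301.4204 234.1471]
peg 0.71 [292.224 249.216  51.392  84.72 ]
peg_tip 0.95 [293.12  247.92   47.616  88.704]
```

View pics/c2.png

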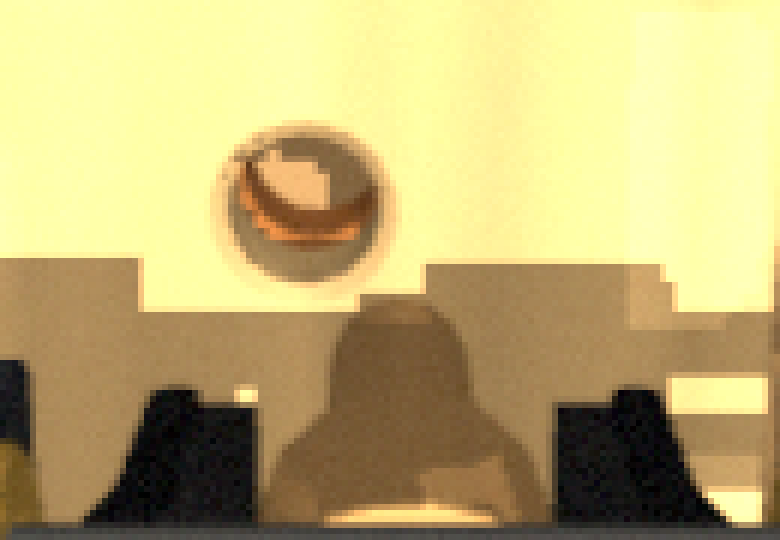

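The crop shows the hole centred at pixel (300.8,234.9). The peg foot's upper edge is at row 249.5 and the shaft's centre column is 316.8. The foot seems slightly displaced in y from nominal, so I'll fit the silhouette.

Run:
```python
from tri import *
from scipy.optimize import minimize
S=r.sense();T=np.array(S["tcp_pos"]);w=imaging.capture("wrist");f=w["frame"]
print(T,"hole",onz(w,np.array([300.8,234.9])/[640,480],.092))
th=np.linspace(0,2*np.pi,60)
def sil(x,y,tx,ty,z0=.0556,ch=.002):
    m=np.zeros((480,640),np.uint8)
    F=np.array([x,y,T[2]-z0]);ax=np.array([tx,ty,1.])
    for pr in([(0,.0075-ch),(ch,.0075),(.052,.0075)],[(.052,.013),(.078,.013)]):
        P=np.vstack([[proj(w,F+ax*h+np.array([R*np.cos(a),R*np.sin(a),0])) for a in th] for h,R in pr])
        cv2.fillConvexPoly(m,cv2.convexHull(np.round((P-.5)*16).astype(np.int32)),1,shift=4)
    return m.astype(bool)
obs=None
D=models.cut_out(w,"peg_tip")+models.cut_out(w,"peg")
win=np.zeros((480,640),bool);win[200:286,250:380]=1
g=cv2.cvtColor(f,cv2.COLOR_BGR2GRAY).astype(float)
bg=cv2.GaussianBlur(g,(0,0),.6)
gx=cv2.Sobel(bg,cv2.CV_64F,1,0);gy=cv2.Sobel(bg,cv2.CV_64F,0,1);E=np.hypot(gx,gy);E=np.minimum(E,40)
def score_edge(m):
    b=(m.astype(np.uint8)-cv2.erode(m.astype(np.uint8),np.ones((3,3)))).astype(bool)
    ob=cv2.dilate(m.astype(np.uint8),np.ones((3,3))).astype(bool)&~m
    return E[(b|ob)&win&(np.arange(480)[:,None]<284)].mean()
for d in D[:3]:print(d["confidence"],(d["region"]&win).sum())
reg=D[0]["region"]&win
res=[]
for ch in(.001,.002,.003):
  for dx in np.arange(-.002,.0021,.001):
    for dy in np.arange(-.003,.0061,.001):
      for ty in(-.06,-.03,0,.03,.06):
        m=sil(T[0]+dx,T[1]+dy,0,ty,ch=ch)&win
        res.append((round(score_edge(m),2),round((m&reg).sum()/(m|reg).sum(),3),ch,round(dx,4),round(dy,4),ty))
for k in(0,1):
    print(*sorted(res,key=lambda q:-q[k])[:8],sep="\n");print()
```

```text
[0.572  0.0295 0.1555] hole [0.5827 0.018  0.092 ]
0.69 1118
0.79 1109
0.28 0
(np.float64(37.53), np.float64(0.944), 0.002, np.float64(-0.001), np.float64(0.005), -0.03)
(np.float64(37.43), np.float64(0.947), 0.001, np.float64(-0.001), np.float64(0.005), -0.03)
(np.float64(36.6), np.float64(0.943), 0.003, np.float64(-0.001), np.float64(0.003), 0)
(np.float64(36.45), np.float64(0.935), 0.003, np.float64(-0.001), np.float64(0.005), -0.03)
(np.float64(36.16), np.float64(0.938), 0.003, np.float64(-0.001), np.float64(0.004), -0.03)
(np.float64(36.14), np.float64(0.918), 0.001, np.float64(-0.001), np.float64(0.006), -0.06)
(np.float64(36.13), np.float64(0.934), 0.002, np.float64(-0.001), np.float64(0.003), 0)
(np.float64(36.04), np.float64(0.942), 0.003, np.float64(-0.001), np.float64(0.004), 0)

(np.float64(37.43), np.float64(0.947), 0.001, np.float64(-0.001), np.float64(0.005), -0.03)
(np.float64(37.53), np.float64(0.944), 0.002, np.float64(-0.001), np.float64(0.005), -0.03)
(np.float64(36.6), np.float64(0.943), 0.003, np.float64(-0.001), np.float64(0.003), 0)
(np.float64(36.04), np.float64(0.942), 0.003, np.float64(-0.001), np.float64(0.004), 0)
(np.float64(35.59), np.float64(0.941), 0.002, np.float64(-0.001), np.float64(0.004), 0)
(np.float64(35.35), np.float64(0.938), 0.001, np.float64(-0.001), np.float64(0.004), 0)
(np.float64(36.16), np.float64(0.938), 0.003, np.float64(-0.001), np.float64(0.004), -0.03)
(np.float64(35.72), np.float64(0.937), 0.002, np.float64(-0.001), np.float64(0.004), -0.03)
```

Request:
apply_moves(
  moves=[
    [[0.008, -0.006, 0], 0],
    [[0.0079, -0.0058, 0], 0],
    [[0, 0, 0], 0],
    [[0, 0, 0.004], 0],
    [[0, 0, 0], 0],
  ],
)

```text
time_s: 11.58
tcp_pos: [0.5832, 0.0132, 0.1495]
ee_rot: [[0.005, -1.0, -0.002], [-1.0, -0.005, -0.0], [0.0, 0.002, -1.0]]
wrist_force: [-0.6, 0.2, -0.2]
gripper_width: 0.289
gripper_force: 29.9
```

Request:
apply_moves(
  moves=[
    [[0, 0, 0.002], 0],
    [[0, 0, 0.002], 0],
    [[0, 0, 0.002], 0],
    [[0, 0, 0], 0],
    [[0, 0, 0], 0],
  ],
)

```text
time_s: 12.0
tcp_pos: [0.5835, 0.0137, 0.1444]
ee_rot: [[0.007, -1.0, -0.0], [-1.0, -0.007, -0.0], [0.0, 0.0, -1.0]]
wrist_force: [-0.2, -0.0, -1.6]
gripper_width: 0.291
gripper_force: 29.9
```

Request:
apply_moves(
  moves=[
    [[0, 0, 0.002], 0],
    [[0, 0, 0.002], 0],
    [[0, 0, 0], 0],
    [[0, 0, 0], 0],
  ],
)

```text
time_s: 12.33
tcp_pos: [0.5837, 0.0139, 0.1403]
ee_rot: [[0.006, -1.0, 0.0], [-1.0, -0.006, 0.0], [-0.0, -0.0, -1.0]]
wrist_force: [-0.4, 1.3, -1.1]
gripper_width: 0.292
gripper_force: 29.9
```

Request:
apply_moves(
  moves=[
    [[0, 0, 0.004], 0],
    [[0, 0, 0.004], 0],
    [[0, 0, 0], 0],
    [[0, 0, 0], 0],
  ],
)

```text
time_s: 12.67
tcp_pos: [0.5835, 0.0139, 0.1319]
ee_rot: [[0.006, -1.0, -0.001], [-1.0, -0.006, 0.0], [-0.0, 0.001, -1.0]]
wrist_force: [-0.2, 3.3, -1.8]
gripper_width: 0.293
gripper_force: 29.9
```

Run:
```python
from tri import *
fs=[]
for k in range(5):
    imaging.capture("wrist");s=r.sense();fs.append(np.r_[s["wrist_force"],s["moment"]])
print(np.mean(fs,0),s["tcp_pos"])
```

```text
[ 0.4329  2.6429 -1.9804  0.9828 -0.1237 -0.0066] [0.5835 0.0137 0.1323]
```

Request:
apply_moves(
  moves=[
    [[-0.001, 0, 0], 0],
    [[0, 0, 0.003], 0],
    [[0, 0, 0.003], 0],
    [[0, 0, 0], 0],
    [[0, 0, 0], 0],
  ],
)

```text
time_s: 13.33
tcp_pos: [0.5835, 0.0144, 0.1263]
ee_rot: [[0.006, -1.0, -0.0], [-1.0, -0.006, -0.0], [0.0, 0.0, -1.0]]
wrist_force: [0.7, 1.8, -1.0]
gripper_width: 0.292
gripper_force: 29.9
```

```bash
cat > ff.py <<'E'
from tri import *
fs=[]
for k in range(4):
    imaging.capture("wrist");s=r.sense();fs.append(np.r_[s["wrist_force"],s["moment"]])
print(np.mean(fs,0),s["tcp_pos"],s["time_s"],s["gripper_width"],np.array(s["ee_rot"])[:,0])
E
python3 ff.py
```

```text
[-0.0116  0.948  -1.0313  0.3982 -0.0885  0.0202] [0.5835 0.0145 0.1265] 13.5333 0.2881400553059733 [ 0.0064 -1.      0.0002]
```

Request:
apply_moves(
  moves=[
    [[-0.0005, 0, 0.002], 0],
    [[0, 0, 0.002], 0],
    [[0, 0, 0.002], 0],
    [[0, 0, 0.002], 0],
    [[0, 0, 0], 0],
  ],
)

```text
time_s: 13.95
tcp_pos: [0.5833, 0.015, 0.1179]
ee_rot: [[0.006, -1.0, -0.001], [-1.0, -0.006, -0.0], [0.0, 0.001, -1.0]]
wrist_force: [0.2, 0.3, -0.5]
gripper_width: 0.294
gripper_force: 29.9
```

```bash
python3 ff.py
```

```text
[ 0.3875  0.0034 -0.0706  0.0824 -0.0601  0.0021] [0.5837 0.0151 0.1186] 14.15 0.2915322055144052 [ 0.0065 -1.      0.0001]
```

Request:
apply_moves(
  moves=[
    [[0, 0, 0.004], 0],
    [[0, 0, 0.004], 0],
    [[0, 0, 0.004], 0],
    [[0, 0, 0.004], 0],
    [[0, 0, 0], 0],
  ],
)

```text
time_s: 14.57
tcp_pos: [0.5832, 0.0151, 0.1014]
ee_rot: [[0.006, -1.0, -0.002], [-1.0, -0.006, -0.0], [0.0, 0.002, -1.0]]
wrist_force: [0.1, 0.3, 0.4]
gripper_width: 0.292
gripper_force: 29.9
```

```bash
python3 ff.py
```

```text
[ 0.2599  0.1181  0.0117  0.0526 -0.0481 -0.0012] [0.5837 0.0151 0.1026] 14.7667 0.28863425529476583 [ 0.0065 -1.      0.0001]
```

Request:
apply_moves(
  moves=[
    [[0, 0, 0.002], 0],
    [[0, 0, 0.002], 0],
    [[0, 0, 0.001], 0],
    [[0, 0, 0.001], 0],
    [[0, 0, 0], 0],
  ],
)

```text
time_s: 15.18
tcp_pos: [0.5835, 0.0151, 0.0963]
ee_rot: [[0.006, -1.0, -0.0], [-1.0, -0.006, -0.0], [0.0, 0.0, -1.0]]
wrist_force: [-0.2, 0.6, -0.5]
gripper_width: 0.29
gripper_force: 29.9
```

```bash
python3 ff.py
```

```text
[ 0.0929  0.4113 -0.3507  0.0709 -0.0245  0.0009] [0.5837 0.0151 0.0966] 15.3833 0.28756600033377344 [ 0.0065 -1.     -0.    ]
```

Request:
apply_moves(
  moves=[
    [[0, 0, 0.001], 0],
    [[0, 0, 0.0005], 0],
    [[0, 0, 0], 0],
    [[0, 0, 0], 0],
  ],
)

```text
time_s: 15.72
tcp_pos: [0.5836, 0.0151, 0.095]
ee_rot: [[0.006, -1.0, -0.0], [-1.0, -0.006, -0.0], [0.0, 0.0, -1.0]]
wrist_force: [-0.8, -0.6, -1.0]
gripper_width: 0.288
gripper_force: 29.9
```

```bash
python3 ff.py
```

```text
[ 0.4794  0.3299 -0.1649  0.0722 -0.0225 -0.0114] [0.5837 0.0151 0.0951] 15.9167 0.29094591455430097 [ 0.0064 -1.      0.    ]
```

Essentially seated. I'll open the gripper; the last half millimetre or so drops freely.

Request:
apply_moves(
  moves=[
    [[0, 0, 0], 0],
    [[0, 0, 0], 0],
    [[0, 0, 0], 0],
    [[0, 0, 0], 0],
    [[0, 0, 0], 0],
  ],
  hand=0.07,
)

```text
time_s: 16.33
tcp_pos: [0.5837, 0.0151, 0.0951]
ee_rot: [[0.006, -1.0, 0.0], [-1.0, -0.006, 0.0], [-0.0, -0.0, -1.0]]
wrist_force: [1.4, 0.3, -1.0]
gripper_width: 0.584
gripper_force: 0.0
```

Request:
apply_moves(
  moves=[
    [[0, 0, 0], 0],
    [[0, 0, -0.02], 0],
    [[0, 0, -0.04], 0],
    [[0, 0, -0.04], 0],
    [[0, 0, -0.04], 0],
  ],
)

```text
time_s: 16.75
tcp_pos: [0.5832, 0.0149, 0.2365]
ee_rot: [[0.007, -1.0, -0.001], [-1.0, -0.007, -0.001], [0.001, 0.001, -1.0]]
wrist_force: [1.0, -0.1, 0.2]
gripper_width: 0.796
gripper_force: 0.0
```

```bash
cat > look.py <<'E'
from tri import *
print(r.sense()["tcp_pos"],r.sense()["time_s"])
run(["wrist","scene","top"],dict(peg_top=[.583,.018,.118],mark=[.588,.105,.19],rod_top=[.588,.105,.235]))
s=imaging.capture("scene");w=imaging.capture("wrist")
a=cv2.resize(s["frame"][230:350,260:360],None,fx=4,fy=4,interpolation=cv2.INTER_CUBIC)
b=cv2.resize(w["frame"],(500,375));b=cv2.copyMakeBorder(b,0,480-375,0,0,0)
b=b[:, :400]
cv2.imwrite("pics/x.png",np.hstack([a,b]))
print(proj(s,[.583,.018,.118]),proj(s,[.583,.018,.092]))
E
python3 look.py
```

```text
[0.5832 0.0149 0.2365] 16.75
peg_top [0.5792 0.0178 0.1245] [('wrist', array([0.5817, 0.0182])), ('scene', array([0.573 , 0.0121]))]
mark [0.5849 0.1026 0.1909] [('scene', array([0.5836, 0.1022])), ('top', array([0.5858, 0.1023]))]
rod_top [0.5884 0.1064 0.2303] [('scene', array([0.5896, 0.1124])), ('top', array([0.5894, 0.1043]))]
[311.9275 280.8291] [311.84   288.3207]
```

View pics/x.png

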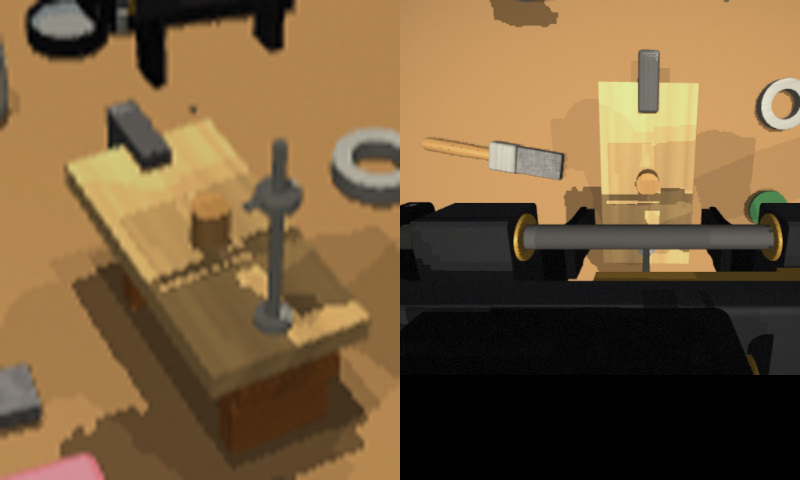

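The scene crop (left) shows the peg head sitting on the plywood, at about scene pixel (312,284). The collar is at about scene pixel (329,278) and undisturbed. Next is the loupe.

Request:
apply_moves(
  moves=[
    [[0.03, 0.013, 0], 0],
    [[0.038, 0.017, 0], 0],
    [[0.038, 0.017, 0], 0],
    [[0.038, 0.017, 0], 0],
    [[0.038, 0.017, 0], 0],
  ],
  hand=0.06,
)

```text
time_s: 17.87
tcp_pos: [0.5028, -0.1688, 0.2351]
ee_rot: [[0.007, -1.0, 0.0], [-1.0, -0.007, -0.0], [0.0, -0.0, -1.0]]
wrist_force: [0.8, -0.7, -0.0]
gripper_width: 0.695
gripper_force: 0.0
```

Request:
apply_moves(
  moves=[
    [[0.038, 0.017, 0], 0],
    [[0.038, 0.017, 0], 0],
    [[0.037, 0.017, 0], 0],
    [[0.037, 0.016, 0], 0],
    [[0, 0, 0], -7],
  ],
)

```text
time_s: 18.28
tcp_pos: [0.4349, -0.3227, 0.2349]
ee_rot: [[0.123, -0.992, -0.001], [-0.992, -0.123, -0.001], [0.001, 0.001, -1.0]]
wrist_force: [0.3, -0.3, 0.2]
gripper_width: 0.687
gripper_force: 0.0
```

Request:
apply_moves(
  moves=[
    [[0, 0, 0], -7],
    [[0, 0, 0], -7],
    [[0, 0, 0], -7],
    [[0, 0, 0], -7],
    [[0, 0, 0], -7],
  ],
)

```text
time_s: 18.7
tcp_pos: [0.4377, -0.318, 0.235]
ee_rot: [[0.678, -0.735, -0.0], [-0.735, -0.678, -0.0], [-0.0, 0.0, -1.0]]
wrist_force: [0.5, -0.1, -0.7]
gripper_width: 0.689
gripper_force: 0.0
```

Request:
apply_moves(
  moves=[
    [[0, 0, 0], -7],
    [[0, 0, 0], -7],
    [[0, 0, 0], -7],
    [[0, 0, 0], -7],
    [[0, 0, 0], 0],
  ],
)

```text
time_s: 19.12
tcp_pos: [0.4378, -0.3178, 0.235]
ee_rot: [[0.943, -0.334, -0.0], [-0.334, -0.943, 0.0], [-0.0, 0.0, -1.0]]
wrist_force: [-0.0, -0.6, 0.1]
gripper_width: 0.689
gripper_force: 0.0
```

Run:
```python
from tri import *
run(["wrist","scene","top"],dict(loupe=[.431,-.3165,0],lens=[.53,-.35,.01]))
w=imaging.capture("wrist");cv2.imwrite("pics/w5.png",w["frame"]);s=r.sense();print(s["tcp_pos"],np.array(s["ee_rot"]),s["joints"],s["time_s"])
print(proj(w,[.431,-.3165,0]),proj(w,[.53,-.35,.01]))
t=imaging.capture("top");f=t["frame"].astype(int)
for nm,p in(("top",t),("wrist",w)):
  D=[d for d in models.cut_out(p,"loupe")]
  for d in D:
    ys,xs=np.nonzero(d["region"])
    P=np.array([onz(p,[(x+.5)/640,(y+.5)/480],.02)[:2] for x,y in zip(xs,ys)])
    c=P.mean(0);v=np.linalg.svd(P-c,full_matrices=0)[2][0];
    if v[0]<0:v=-v
    print(nm,d["confidence"],c,np.degrees(np.arctan2(v[1],v[0])),((P-c)@v).min(),((P-c)@v).max())
```

```text
loupe [ 0.4281 -0.3202  0.0011] [('wrist', array([ 0.4224, -0.3217])), ('scene', array([ 0.4261, -0.3179])), ('top', array([ 0.4355, -0.3208]))]
lens [ 0.5261 -0.3431  0.0065] [('wrist', array([ 0.5254, -0.3429])), ('scene', array([ 0.5283, -0.3389]))]
[ 0.4378 -0.3178  0.2351] [[ 0.9417 -0.3365  0.    ]
 [-0.3365 -0.9417  0.    ]
 [ 0.     -0.     -1.    ]] [-18.8012  13.3349 -10.2477  -0.0014 -66.4173  89.1398] 19.6167
[317.3419 215.3837] [315.6805 123.4883]
top 0.84 [ 0.3861 -0.48  ] -85.54485997770796 -0.10321521873011913 0.05087040516635838
top 0.79 [ 0.3504 -0.6759] -86.16964054010312 -0.11353037751621688 0.06469133093514905
top 0.71 [ 0.1955 -0.3233] -42.1296046167348 -0.1397667710707165 0.08655359398008954
top 0.56 [ 0.3849 -0.3091] -13.7537025118226 -0.04377334496198655 0.042490554969895775
top 0.29 [0.7923 0.0025] -9.427880736651524 -0.08303854510923421 0.11688591413482873
wrist 0.98 [ 0.3471 -0.6141] -86.10904331758086 -0.05890288930109076 0.0572430146943023
wrist 0.92 [ 0.3857 -0.4727] -85.7543947775294 -0.09547185080704222 0.05706127249568397
wrist 0.7 [ 0.4868 -0.3368] -13.931126155211777 -0.144272151595878 0.0734431203572081
wrist 0.58 [ 0.2571 -0.3418] -21.96910367741093 -0.011507778983019636 0.01695382705598854
```

View pics/w5.png

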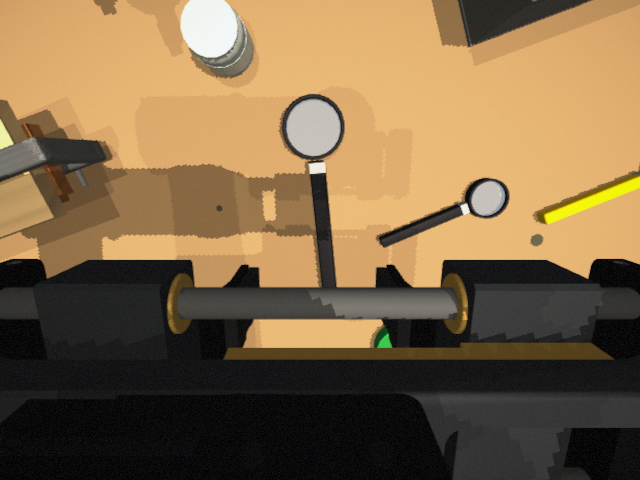

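The wrist view shows the loupe's frame centred at (313,127). The handle centre line runs from (318,175) to (328,287), and the small black lens is well to the right.

Run:
```python
from tri import *
w=imaging.capture("wrist");f=w["frame"]
g=cv2.cvtColor(f,cv2.COLOR_BGR2GRAY)
P=[]
for y in range(180,262,6):
    xs=np.nonzero(g[y,295:350]<60)[0]
    if len(xs): x=295+xs.mean()+.5;P.append(onz(w,[x/640,(y+.5)/480],.02)[:2])
P=np.array(P);c=P.mean(0);v=np.linalg.svd(P-c)[2][0];v*=np.sign(v[0]);print(c,v,np.degrees(np.arctan2(v[1],v[0])),np.abs((P-c)@[-v[1],v[0]]).max())
m=(g[85:165,275:350]<75).astype(np.uint8);C=max(cv2.findContours(m,0,2)[0],key=len)
H=cv2.minEnclosingCircle(C[C[:,0,1]<66]);a=np.array(H[0])+[275.5,85.5];print(a,H[1])
L=onz(w,a/[640,480],.018);print("lens",L)
O=c+v*((L[:2]-c)@v-.105);print("origin",O)
s=r.sense();d=np.r_[O-np.array(s["tcp_pos"])[:2],0];print("tool shift",np.array(s["ee_rot"]).T@d)
```

```text
[ 0.4275 -0.3213] [ 0.971  -0.2389] -13.820964367614712 0.0005190264457538988
[313.   126.25] 31.785512924194336
lens [ 0.5277 -0.3461  0.018 ]
origin [ 0.4257 -0.3209]
tool shift [-0.0103  0.0069 -0.    ]
```

Request:
apply_moves(
  moves=[
    [[-0.0103, 0.0069, 0.03], 0],
    [[0, 0, 0.04], -5.9],
    [[0, 0, 0.04], 0],
    [[0, 0, 0.04], 0],
    [[0, 0, 0.03], 0],
  ],
)

```text
time_s: 20.23
tcp_pos: [0.4244, -0.3203, 0.0524]
ee_rot: [[0.971, -0.238, -0.002], [-0.238, -0.971, 0.001], [-0.002, -0.001, -1.0]]
wrist_force: [-0.1, -0.9, -0.2]
gripper_width: 0.687
gripper_force: 0.0
```

Request:
apply_moves(
  moves=[
    [[0, 0, 0.02], 0],
    [[0, 0, 0.01], 0],
    [[0, 0, 0], 0],
    [[0, 0, 0], 0],
    [[0, 0, 0], 0],
  ],
)

```text
time_s: 20.65
tcp_pos: [0.4271, -0.3215, 0.0266]
ee_rot: [[0.972, -0.237, 0.003], [-0.237, -0.972, -0.001], [0.003, 0.001, -1.0]]
wrist_force: [-0.0, 0.8, 0.5]
gripper_width: 0.69
gripper_force: 0.0
```

```bash
python3 ff.py
```

```text
[-0.3044  0.076  -0.0803 -0.0386  0.0003  0.009 ] [ 0.4266 -0.3212  0.0264] 20.85 0.6885684938815301 [ 0.9714 -0.2373  0.0029]
```

Request:
apply_moves(
  moves=[
    [[0, 0, 0.012], 0],
    [[0, 0, 0.01], 0],
    [[0, 0, 0], 0],
    [[0, 0, 0], 0],
  ],
)

```text
time_s: 21.18
tcp_pos: [0.4253, -0.3207, 0.0027]
ee_rot: [[0.971, -0.237, -0.001], [-0.237, -0.971, 0.0], [-0.001, -0.0, -1.0]]
wrist_force: [1.2, 0.1, 0.3]
gripper_width: 0.689
gripper_force: 0.0
```

Request:
apply_moves(
  moves=[
    [[0, 0, 0], 0],
    [[0, 0, 0], 0],
    [[0, 0, 0], 0],
    [[0, 0, 0], 0],
    [[0, 0, 0], 0],
  ],
  hand=0.0,
)

```text
time_s: 21.6
tcp_pos: [0.4259, -0.3209, 0.0033]
ee_rot: [[0.971, -0.237, 0.0], [-0.237, -0.971, -0.0], [0.001, 0.0, -1.0]]
wrist_force: [0.7, 0.2, 0.9]
gripper_width: 0.395
gripper_force: 0.0
```

Request:
apply_moves(
  moves=[
    [[0, 0, 0], 0],
    [[0, 0, 0], 0],
    [[0, 0, 0], 0],
    [[0, 0, 0], 0],
    [[0, 0, 0], 0],
  ],
)

```text
time_s: 22.02
tcp_pos: [0.4258, -0.3209, 0.0031]
ee_rot: [[0.971, -0.237, 0.0], [-0.237, -0.971, -0.0], [0.0, 0.0, -1.0]]
wrist_force: [0.0, 0.2, 2.0]
gripper_width: 0.201
gripper_force: 30.0
```

```bash
python3 ff.py
```

```text
[-0.2689  0.8145  0.8649  0.106   0.0321 -0.0027] [ 0.4258 -0.3209  0.0031] 22.2167 0.20390329926415743 [ 0.9714 -0.2374  0.    ]
```

Request:
apply_moves(
  moves=[
    [[0, 0, -0.01], 0],
    [[0, 0, -0.02], 0],
    [[0, 0, -0.03], 0],
    [[0, 0, -0.035], 0],
    [[0, 0, -0.035], 0],
  ],
)

```text
time_s: 22.63
tcp_pos: [0.4249, -0.3206, 0.1344]
ee_rot: [[0.971, -0.238, -0.002], [-0.238, -0.971, 0.001], [-0.002, -0.0, -1.0]]
wrist_force: [1.1, -0.1, -0.9]
gripper_width: 0.202
gripper_force: 30.0
```

Request:
apply_moves(
  moves=[
    [[0, 0, -0.035], 0],
    [[0, 0, -0.015], 0],
    [[0, 0, 0], -7],
    [[0, 0, 0], -7],
    [[0, 0, 0], -7],
  ],
)

```text
time_s: 23.05
tcp_pos: [0.4254, -0.3207, 0.184]
ee_rot: [[0.991, 0.132, 0.001], [0.132, -0.991, 0.0], [0.001, 0.0, -1.0]]
wrist_force: [-0.0, -0.0, -1.2]
gripper_width: 0.2
gripper_force: 30.0
```

```bash
python3 ff.py
python3 - <<'E'
from tri import *
s=imaging.capture("scene");f=s["frame"]
# rod vs known heights
print([proj(s,[.585+dx,.103,z]) for dx in(0,) for z in(.092,.19,.235)])
g=np.mean([cv2.cvtColor(imaging.capture("scene")["frame"],cv2.COLOR_BGR2GRAY) for _ in range(4)],0)
print("cols 316-342");
for y in range(260,318):print(y,*g[y,316:342].astype(int))
for k in range(3):
    t=imaging.capture("top");s=imaging.capture("scene")
    for p in(t,s):
        for n in("mark","rod_top"):
            print(n,[(round(d["confidence"],2),np.round(np.array(d["at"])*[640,480],1)) for d in models.place_of(p,n)[:2]])
E
```

```text
[ 0.0256 -0.031  -1.2005 -0.0516  0.0006 -0.0173] [ 0.4255 -0.3208  0.1832] 23.25 0.20411503251225224 [ 0.9924  0.1234 -0.0001]
[array([327.0441, 309.3278]), array([328.2299, 279.4854]), array([328.8186, 264.6704])]
cols 316-342
260 68 68 69 69 68 68 68 69 69 68 69 50 50 50 50 81 82 104 104 104 104 104 104 104 104 104
261 69 68 68 68 69 69 69 68 68 69 68 51 81 82 81 104 104 104 104 104 105 104 104 104 104 104
262 68 69 69 68 69 68 69 68 68 68 69 93 104 104 104 104 104 104 105 104 104 104 104 104 104 104
263 68 69 68 68 68 69 69 69 99 98 99 122 104 104 104 104 104 104 104 104 104 104 104 104 104 104
264 80 68 68 69 69 68 69 69 123 123 122 122 115 126 125 109 105 104 104 104 104 104 104 104 104 104
265 100 74 69 69 69 68 68 69 122 122 123 122 124 153 152 123 104 104 104 104 104 104 104 104 104 109
266 109 95 68 68 69 74 69 74 128 123 127 128 102 136 134 109 109 109 109 109 110 109 109 109 109 115
267 106 109 87 74 74 79 74 79 112 128 133 133 76 86 82 77 124 124 124 124 115 124 124 115 124 124
268 104 106 105 87 79 79 79 79 79 133 133 133 77 67 67 77 133 133 133 133 124 133 133 124 133 
[... 4925 characters left out ...]
 183 180 176 173 171 169 100 99 101 103 104 96 97 93 85 81 71 68 68 66 67 70 72 74
mark [(0.51, array([353.8, 142.1])), (0.41, array([217.3, 188.8]))]
rod_top [(0.73, array([211.9, 186.9])), (0.67, array([262.9, 199.6]))]
mark [(0.65, array([326.1, 279.1])), (0.31, array([223.8, 276.4]))]
rod_top [(0.72, array([331.3, 270.1])), (0.28, array([425. , 375.1]))]
mark [(0.6, array([217. , 191.5]))]
rod_top []
mark [(0.44, array([328.5, 276.7]))]
rod_top [(0.73, array([331. , 264.4]))]
mark [(0.62, array([217.6, 193.9])), (0.48, array([237.4, 270. ]))]
rod_top [(0.63, array([213.5, 183.3]))]
mark [(0.62, array([328.3, 276.4])), (0.38, array([307.2, 187.8]))]
rod_top [(0.84, array([333.2, 266.6]))]
```

Request:
apply_moves(
  moves=[
    [[0.005, -0.017, 0], 0],
    [[0.01, -0.035, 0], 0],
    [[0.01, -0.035, 0], 0],
    [[0.01, -0.035, 0], 0],
    [[0.01, -0.035, 0], 0],
  ],
)

```text
time_s: 24.82
tcp_pos: [0.4505, -0.1581, 0.1832]
ee_rot: [[0.992, 0.126, 0.0], [0.126, -0.992, -0.0], [0.0, 0.0, -1.0]]
wrist_force: [1.1, -0.5, -1.4]
gripper_width: 0.203
gripper_force: 30.0
```

Request:
apply_moves(
  moves=[
    [[0.01, -0.035, 0], 0],
    [[0.01, -0.035, 0], 0],
    [[0.01, -0.035, -0.0024], 0],
    [[0.01, -0.03, 0], 0],
    [[0.005, -0.015, 0], 0],
  ],
)

```text
time_s: 25.23
tcp_pos: [0.477, -0.0019, 0.186]
ee_rot: [[0.992, 0.13, 0.002], [0.13, -0.992, 0.001], [0.002, -0.0, -1.0]]
wrist_force: [0.3, -0.2, -1.6]
gripper_width: 0.203
gripper_force: 30.0
```

Request:
apply_moves(
  moves=[
    [[0.003, -0.008, 0], 0],
    [[0, -0.002, 0], 0],
    [[0, 0, 0], 0],
    [[0, 0, 0], 0],
    [[0, 0, 0], 0],
  ],
)

```text
time_s: 25.65
tcp_pos: [0.4776, 0.0042, 0.1854]
ee_rot: [[0.992, 0.125, -0.0], [0.125, -0.992, -0.0], [-0.001, 0.0, -1.0]]
wrist_force: [0.4, -0.4, -1.1]
gripper_width: 0.202
gripper_force: 30.0
```

```bash
python3 ff.py
cat > l2.py <<'E'
from tri import *
S=r.sense();T=np.array(S["tcp_pos"]);R=np.array(S["ee_rot"]);Lp=T+R@[.105,0,-.0069];print("lens pred",Lp,S["time_s"])
ps={c:imaging.capture(c) for c in("scene","top","wrist")}
v=[]
for c,p in ps.items():
    a=near(p,"lens",Lp)
    print(c,proj(p,Lp),None if a is None else (np.array(a)*[640,480],onz(p,a,Lp[2])))
    if a is not None:v.append(ray(p,a))
print("tri",tri(v))
s=ps["scene"];x,y=proj(s,Lp).astype(int)
A=cv2.resize(s["frame"][y-45:y+55,x-40:x+60],(500,500),interpolation=cv2.INTER_CUBIC)
t=ps["top"];x2,y2=proj(t,Lp).astype(int)
B=cv2.resize(t["frame"][y2-40:y2+40,x2-40:x2+40],(300,300),interpolation=cv2.INTER_CUBIC)
C=cv2.resize(ps["wrist"]["frame"],(300,200),interpolation=cv2.INTER_AREA)
cv2.imwrite("pics/f.png",np.hstack([A,np.vstack([B,C])]));print("scene origin",x-40,y-45,"top",x2-40,y2-40)
E
python3 l2.py
```

```text
[-0.1932  0.149  -1.1474 -0.0657  0.0063  0.0226] [0.4778 0.0046 0.1855] 25.85 0.20337935121370984 [ 0.9921  0.1253 -0.0001]
lens pred [0.582  0.0178 0.1924] 25.85
scene [312.5126 258.114 ] (array([315.328, 257.184]), array([0.574 , 0.0177, 0.1924]))
top [252.9942 192.733 ] (array([256.384, 192.912]), array([0.5814, 0.0097, 0.1924]))
wrist [316.3666  55.9544] (array([317.824,  59.184]), array([0.5808, 0.017 , 0.1924]))
tri [0.5787 0.0148 0.1927]
scene origin 272 213 top 212 152
```

View pics/f.png

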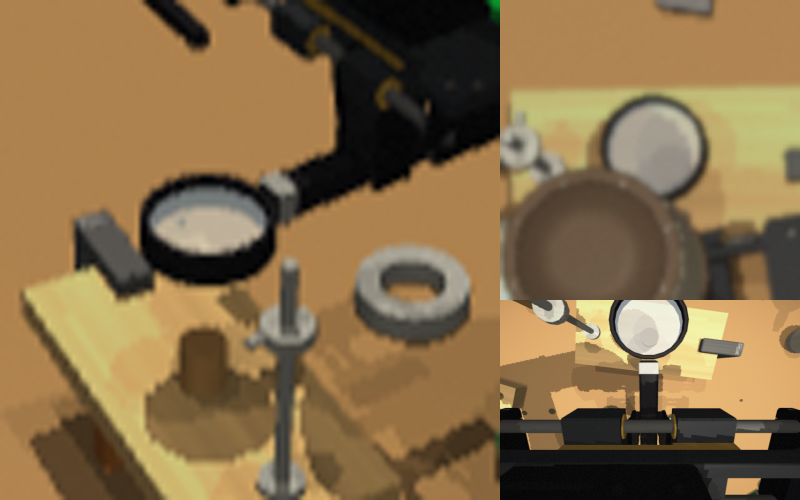

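The final view shows the lens level above the peg head: frame centre at scene (313.5,258.8), peg head at column 312.7. Both carry the same offset of about (+1,+0.7) px from prediction that the rod shows. The collar is intact and nothing touches it, so I'll make a tiny centring nudge, settle and hand in.

Request:
apply_moves(
  moves=[
    [[0.0009, -0.0005, 0], 0],
    [[0, 0, 0], 0],
    [[0, 0, 0], 0],
    [[0, 0, 0], 0],
    [[0, 0, 0], 0],
  ],
)

```text
time_s: 26.57
tcp_pos: [0.4787, 0.006, 0.1854]
ee_rot: [[0.992, 0.127, -0.0], [0.127, -0.992, 0.0], [-0.0, -0.0, -1.0]]
wrist_force: [0.6, -0.4, -1.1]
gripper_width: 0.204
gripper_force: 30.0
```

Request:
apply_moves(
  moves=[
    [[0, 0, 0], 0],
    [[0, 0, 0], 0],
    [[0, 0, 0], 0],
    [[0, 0, 0], 0],
    [[0, 0, 0], 0],
  ],
)

```text
time_s: 26.98
tcp_pos: [0.4787, 0.006, 0.1854]
ee_rot: [[0.992, 0.127, -0.0], [0.127, -0.992, -0.0], [-0.0, -0.0, -1.0]]
wrist_force: [-0.1, -0.2, -1.1]
gripper_width: 0.202
gripper_force: 30.0
```

```bash
python3 ff.py; python3 -c "
from h import *
print(np.abs(r.sense()['joint_velocities']).max());print(r.finish_job())"
```

```text
[-0.4104  0.2188 -1.4497 -0.0538  0.0235 -0.0248] [0.4787 0.0059 0.1855] 27.1833 0.20317427612249242 [ 0.992   0.1265 -0.    ]
0.0791846264995994
the job is handed in; nothing more can be done
None
```

The job is handed in at 27 s: the peg is through both holes with its head on the plywood, and the lens is held level and still above it at about 0.192 m, my image-based estimate of the collar's height; no verdict was returned.

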